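# Assemble a gravity-press drip coffee filter on its cup

### The arm

A 7-joint arm with a two-finger parallel gripper is mounted at the origin on a cart in front of the work surface, level with it; the furniture and walls round the work are solid. World frame = base frame: x ahead of the robot, y to its left, z up, the work surface at z = 0. Lengths are in mm, angles in degrees, forces in N, time in s.
With the tool pointing down it reaches from about 425 to 1025 mm from the base axis. Payload 9.4 kg.
Tool frame: the origin (TCP) lies midway between the tips of the shut fingers; the grasp point (between the pads) lies 19 mm behind it (bot.grip_point_offset is the z of the grasp point in the tool frame, in mm); z points along the fingers, y is the line along which they close (so a half turn about z gives the same grasp; the last joint's range is limited). The gripper opens to 85 mm and grips with 20 to 120 N. Pads are 22 mm wide; open, the fingers measure 114 mm over their backs; the gripper's body (76 mm by 85 mm) begins 54 mm behind the grasp point. The pads swing forward as they close: fully open they stand 13 mm farther back than shut.
Start: joints at [-77.905, 34.337, -0.143, 91.639, 0.103, 54.024, -4.572], TCP at [205.791, 695.179, 231.275] pointing down, gripper open.
Joint ranges: [-147.43, 147.43], [-19.82, 112.94], [-74.19, 73.91], [6.32, 146.72], [-59.91, 239.91], [6.04, 106.73], [-150.56, 150.56]. Speed limits (degrees/s): [127.2, 127.2, 172.46, 172.46, 180, 180, 180].

### API

Orientations are given as a 3x3 rotation matrix whose columns are the frame's x, y, z axes.
In Python, from cell import bot gives the robot as it stands. The module is installed in compiled form; this text tells all that it offers. Calls block until the motion is done:
- bot.move_pose(position, orientation): joint-space move of the TCP to a pose.
- bot.line_to(position, orientation=None, rate=150, max_force=None): straight line of the TCP; orientation=None keeps the orientation; rate is the mean speed in mm/s. With max_force (N) it stops when the force on the tool has changed by that much, and returns True; else False.
- bot.set_joints(angles): joint-space move.
- bot.ungrasp() and bot.close(grip_force=None): open the fingers fully, or close them until they stop; grip_force is the grip in N (None keeps the last).
- bot.dwell(seconds).
- bot.ik(position, orientation): joint angles nearest the present ones, or None.
- bot.read_state(): the state.
- bot.snapshot(name): name is "side" or "top"; returns a dict with "color" (400x640x3 uint8, red, green, blue), "camera_matrix" (3x3 intrinsics, pixels), "k1" (the pictures are not rectified: a ray, as slopes to the right and down, at radius r is drawn at 1 + k1 r^2 times it, then the intrinsics apply), "cam_to_world" (4x4, takes a point from camera to world coordinates). Camera axes: x right, y up, looking along -z (the intrinsics and any distortion apply to the point x, -y, -z); pixel columns grow to the right and rows downward; lengths in mm; the calibration is good to about 2 mm. A picture is of the moment at which its call begins. There is no depth.
A pose or a line that the arm cannot do raises bot.Unreachable and nothing moves.
- bot.job_done(): hands the job in; it is judged then, once.
Trained networks look in the newest picture that a camera, given by its name, has taken for a name from the list of things; names that differ only in an ending like _2 or _b are one class to them, and where a whole thing is asked for, a point or a joint stands for the part that bears it (a point fixed in the world has none). Each returns a list of dicts, best first, with "conf" (0 to 1); they miss things now and then, are a little off and sometimes report something else, mostly with a low value. They report only what shows in the picture. A call takes as long as a camera call. They do not tell look-alikes from the thing itself.
- bot.find_in(label, camera): "xy" ([column, row] in pixels, amid what is visible of it).
- bot.place_of(label, camera): "xy" ([column, row] in pixels: a listed point, or the origin of a listed thing).
The state is a dict: "time": time; "joint_pos": joint angles; "qvel": joint speeds; "effort": joint torques, N m; "tcp_pos": TCP position; "ee_rot": TCP orientation; "ft_force": force on the tool from outside, world axes, zero at the start; "moment": the same for the moment, N m; "gripper_width": finger opening in mm; "grip_force": force on a finger pad.
Only numpy, scipy, OpenCV 4.12 (cv2) and the standard library are available. Lean on these libraries where they do the work, as an engineer would, in place of code of your own. Each camera call takes 0.05 s, during which the arm holds its last target. There are 200 camera calls.

### The job

Put the aluminium drip coffee filter together on the empty blue cup, in this order: the brimmed plate on the cup's mouth, then the brewing chamber into the plate's collar, then the press down inside the chamber onto its floor, and last the lid over the chamber's rim, letting go of each part once it sits level and fully down in its seat. Leave the cup standing where it is, and do not disturb the dark mug of tea, the jam jar, the teaspoon or the wooden clip.

Things in the scene. Friction and masses are not known exactly. Their poses are not given: they have to be found in the camera images.
- cup: Empty blue ceramic mug that the filter is built on: 82 mm across, 80 mm high, mouth 73 mm wide inside. A handle on one side reaches 78 mm from the axis, below the rim. Loose, 0.35 kg. Origin: on the round body's axis, at the underside; z up; handle at +y.
- plate: Aluminium filter plate, right way up, 26 mm high. Spigot (radius 33.5 mm, z 0-8 mm) drops into the cup's mouth; brim (radius 48 mm, z 8-12 mm; ears at +y and -y out to 58 mm) rests on its rim; upright ring = collar, z 12-26 mm, outside radius 31 mm (grip here), inside 27.5 mm, drip holes in it. 90 g. Origin: on the axis, at the underside; z up. Seated: origin 72 mm above the cup's.
- chamber: Aluminium chamber: plain open beaker, upright, 58 mm high. Foot (radius 23.5 mm, z 0-7 mm) drops into the plate's collar; shoulder at z 7 mm rests on the collar's top. Straight wall, radius 30 mm outside (grip here, rim included), 27.5 mm inside. Inner floor at z 11 mm. 110 g. Origin: on the axis, at the underside; z up. Seated: origin 19 mm above the plate's.
- press: Press, standing upright: perforated aluminium disc (radius 25 mm, 4.5 mm thick), thin stem (radius 3.5 mm), black round grip on top (radius 8 mm, z 44.5-59.5 mm). The disc goes down inside the chamber, 2.5 mm play all round; the grip then stands 12.5 mm above the chamber's rim. 70 g. Origin: on the axis, at the underside; z up. Seated: origin 11 mm above the chamber's.
- lid: Aluminium domed lid, mouth down, 47.5 mm high. Black round knob on top (radius 9 mm, z 30.5-47.5 mm). Skirt (z 0-8 mm, radius 36 mm outside, 33.5 mm inside) goes over the chamber's rim; inner ledge at z 8 mm rests on it; dome top at z 27.5 mm, hollow to z 24 mm. 60 g. Origin: on the axis, at the skirt's lower edge; z up. Seated: origin 50 mm above the chamber's.
- tea_mug: Bystander, not to be disturbed: dark grey mug with tea in it, 88 mm across, 106 mm high, 126 mm long with its handle. Origin: centre of that 126 mm length (18 mm from the round body's axis towards the handle), at the underside; the handle is at -y.
- jam_jar: Bystander, not to be disturbed: glass jam jar with red lid, 65 mm across, 86 mm high. Origin: centre of its underside.
- teaspoon: Bystander, not to be disturbed: steel teaspoon lying flat, 132 x 28 mm, 11 mm high, long along its x. Origin: centre of its underside.
- clip: Bystander, not to be disturbed: wooden clothes-peg clip lying flat, 15 x 72 mm, 12 mm high, long along its y. Origin: centre of its underside.
Mind the look-alikes: they are no part of the job. Leave any green or purple look-alike of the chamber alone.

How it is judged (in metres and radians):
On the way, in this order (a step that is already met when the one before it is completed fails the run):
1. the plate is seated on the cup and let go (z of plate in the frame of cup between 0.069 and 0.075 m and horizontal distance between plate and cup below 0.006 m and angle between each of plate, cup's own z axis and vertical below 0.06 rad and contact force between the fingers and plate below 0.1 N), for 0.2 s.
2. the chamber is seated in the plate's collar and let go (z of plate in the frame of cup between 0.069 and 0.075 m and horizontal distance between plate and cup below 0.006 m and angle between each of plate, chamber's own z axis and vertical below 0.06 rad and z of chamber in the frame of plate between 0.016 and 0.022 m and horizontal distance between chamber and plate below 0.006 m and contact force between the fingers and chamber below 0.1 N), for 0.2 s.
3. the press lies on the chamber's floor and is let go (z of plate in the frame of cup between 0.069 and 0.075 m and horizontal distance between plate and cup below 0.006 m and angle between each of plate, chamber, press's own z axis and vertical below 0.06 rad and z of chamber in the frame of plate between 0.016 and 0.022 m and horizontal distance between chamber and plate below 0.006 m and z of press in the frame of chamber between 0.008 and 0.014 m and horizontal distance between press and chamber below 0.005 m and contact force between the fingers and press below 0.1 N), for 0.2 s.
4. the lid is seated over the chamber's rim and let go (z of plate in the frame of cup between 0.069 and 0.075 m and horizontal distance between plate and cup below 0.006 m and angle between each of plate, chamber, press, lid's own z axis and vertical below 0.06 rad and z of chamber in the frame of plate between 0.016 and 0.022 m and horizontal distance between chamber and plate below 0.006 m and z of press in the frame of chamber between 0.008 and 0.014 m and horizontal distance between press and chamber below 0.005 m and z of lid in the frame of chamber between 0.047 and 0.053 m and horizontal distance between lid and chamber below 0.006 m and contact force between the fingers and lid below 0.1 N), for 0.2 s.
At the end, for the whole second after the job is handed in: Cup upright; plate on cup, chamber on plate, press on chamber's floor, lid on chamber's rim: each within 3 mm of its seated height, tilted under 0.06 rad, axis within 6 mm (press 5 mm) of the part that carries it; all at rest (under 0.02 m/s), let go (z of plate in the frame of cup between 0.069 and 0.075 m and horizontal distance between plate and cup below 0.006 m and angle between each of plate, chamber, press, lid, cup's own z axis and vertical below 0.06 rad and z of chamber in the frame of plate between 0.016 and 0.022 m and horizontal distance between chamber and plate below 0.006 m and z of press in the frame of chamber between 0.008 and 0.014 m and horizontal distance between press and chamber below 0.005 m and z of lid in the frame of chamber between 0.047 and 0.053 m and horizontal distance between lid and chamber below 0.006 m and linear speed of each of cup, plate, chamber, press, lid below 0.02 m/s); the robot touches nothing.
It fails at once if the cup is shifted more than 30 mm (distance of cup from where it was at the start of the episode above 0.03 m).
It fails at once if the mug of tea is shifted more than 30 mm (distance of tea_mug from where it was at the start of the episode above 0.03 m).
It fails at once if the jam jar is shifted more than 30 mm (distance of jam_jar from where it was at the start of the episode above 0.03 m).
It fails at once if the teaspoon is shifted more than 30 mm (distance of teaspoon from where it was at the start of the episode above 0.03 m).
It fails at once if the wooden clip is shifted more than 30 mm (distance of clip from where it was at the start of the episode above 0.03 m).
It also fails if it takes over 120 s, if anything falls off the work surface, if the arm or the gripper's body presses on something with over 40 N, if the wrist force passes 120 N, or if a joint passes its speed limit or range.

## Working session

There is one attempt and no reset: what is moved stays moved. The work goes in short steps, each a Python script; the robot and the scene stay as the last script left them, time stands still between calls to the robot, and variables do not carry over. Pictures are saved under pics/ and viewed, at most 14 in all, crops included, and the job is handed in when it is done.

```bash
mkdir -p pics; cat > h.py <<'E'
import numpy as np, cv2
from cell import bot
def pix2ray(s,xy):
    K=np.array(s["camera_matrix"],float); k1=s["k1"]; T=np.array(s["cam_to_world"],float)
    p=cv2.undistortPoints(np.array([[xy]],float),K,np.array([k1,0,0,0,0.])).ravel()
    d=T[:3,:3]@np.array([p[0],-p[1],-1]); return T[:3,3],d/np.linalg.norm(d)
def onplane(s,xy,z):
    c,d=pix2ray(s,xy); return c+d*(z-c[2])/d[2]
def proj(s,P):
    T=np.array(s["cam_to_world"],float); q=T[:3,:3].T@(np.array(P,float)-T[:3,3])
    K=np.array(s["camera_matrix"],float); a=np.array([q[0],-q[1]])/-q[2]; a=a*(1+s["k1"]*(a@a))
    return K[:2,:2]@a+K[:2,2]
def save(s,n): cv2.imwrite(f"pics/{n}.png",cv2.cvtColor(s["color"],cv2.COLOR_RGB2BGR))
E
python3 - <<'E'
from h import *
np.set_printoptions(precision=1,suppress=True)
for c in("side","top"):
    s=bot.snapshot(c); save(s,c+"0"); T=np.array(s["cam_to_world"]); print(c,T.tolist(),s["k1"],np.array(s["camera_matrix"]).tolist())
    for n in "cup plate chamber press lid tea_mug jam_jar teaspoon clip".split():
        for d in bot.place_of(n,c)[:3]: print(c,n,round(d["conf"],2),np.array(d["xy"]),onplane(s,d["xy"],0)[:2])
E
```

```text
side [[-0.882215157221503, -0.4209800420532568, 0.2108843772342484, 788.0312688259428], [0.47080800313048615, -0.7829905517617348, 0.406528744420537, 584.0526400732475], [-0.006020013033441431, 0.457931872711097, 0.8889669056823123, 954.3724720262362], [0.0, 0.0, 0.0, 1.0]] -0.08601807085227059 [[364.6222415414981, 0.0, 317.13469056936816], [0.0, 364.6222415414981, 196.37398555903752], [0.0, 0.0, 1.0]]
side cup 0.83 [311.8 112.1] [ 427.4 -141.9]
side plate 0.57 [383.1 221.2] [433.5 306.9]
side chamber 0.84 [339.1 253.4] [591.3 330.5]
side chamber 0.66 [326.4 227.3] [584.8 246.6]
side chamber 0.56 [340.6 314.1] [667.7 473.1]
side press 0.71 [341.  162.4] [440.9  78.2]
side lid 0.72 [292.6 179.3] [599.6  61.3]
side tea_mug 0.9 [267.9 136.2] [ 598.8 -121. ]
side tea_mug 0.62 [310.4 115.6] [ 438.6 -130.8]
side tea_mug 0.39 [342.9 160.1] [431.5  73.7]
side jam_jar 0.88 [233.8 164.1] [736.6 -74.5]
side teaspoon 0.57 [364.1 195.6] [438.4 210.9]
side clip 0.54 [320.3 140.3] [457.5 -25.9]
top [[-0.01747369455426479, 0.9814724691875586, -0.1908047751643044, 374.89778623218615], [-0.9998361747334701, -0.016251194929379032, 0.007970091449239741, 159.32160362411327], [0.0047216197396845365, 0.19091278346471155, 0.98159564761504, 1037.5206753900636], [0.0, 0.0, 0.0, 1.0]] -0.029612915896363626 [[436.0182211231277, 0.0, 312.64911714802076], [0.0, 436.0182211231277, 199.91061832112197], [0.0, 0.0, 1.0]]
top cup 0.93 [432.5 251.2] [ 447.6 -132. ]
top plate 0.71 [245.5 261. ] [432.3 312. ]
top chamber 0.91 [183.4 167. ] [664.4 467.8]
top chamber 0.69 [232.8 196.1] [589.2 344.6]
top press 0.82 [341.8 256.5] [439.   84.3]
top lid 0.57 [344.9 188.6] [603.4  71.8]
top tea_mug 0.89 [419.1 188.9] [ 599.7 -109.7]
top jam_jar 0.75 [397.8 137.9] [731.  -64.7]
top teaspoon 0.75 [290.1 255.5] [443.5 206.6]
top clip 0.66 [396.7 138.2] [730.2 -61.9]
top clip 0.49 [384.8 253.5] [444.2 -18. ]
```

View pics/top0.png

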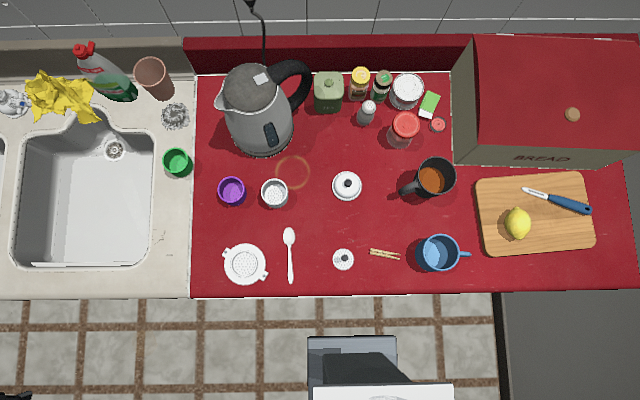

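View pics/side0.png

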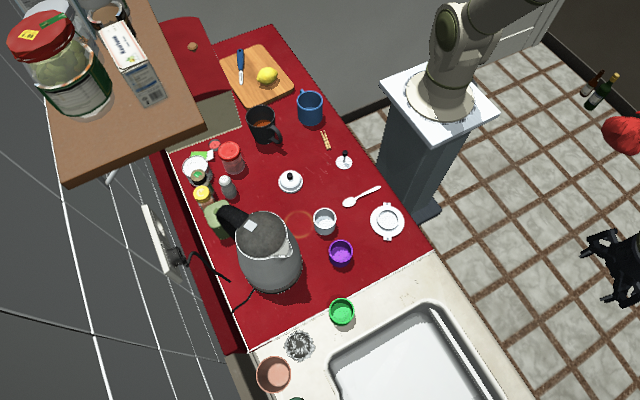

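The top view shows the plate (245,264), silver chamber (274,193), press (343,259), lid (347,185) and blue cup (437,252). The purple (232,191) and green (178,162) chambers are look-alikes. Next I'll localise each part by matching its silhouette in both cameras.

```bash
cat > loc.py <<'E'
from h import *
from scipy.optimize import fsolve
# rings (radius, z)
M={"plate":[(48,8),(48,12),(33.5,0),(31,26)],"chamber":[(30,58),(30,7),(23.5,0)],
   "press":[(25,0),(25,4.5),(8,44.5),(8,59.5)],"lid":[(36,0),(36,8),(9,30.5),(9,47.5)],
   "cup":[(41,0),(41,80)]}
G={"plate":(435,315),"chamber":(590,260),"press":(440,84),"lid":(602,68),"cup":(445,-135)}
def cen(pts):
    m=cv2.moments(cv2.convexHull(np.float32(pts).reshape(-1,1,2))); return np.array([m["m10"],m["m01"]])/m["m00"],m["m00"]
def model(s,n,x,y,z0=0,rings=None):
    a=np.linspace(0,2*np.pi,48,endpoint=False)
    return [proj(s,(x+r*np.cos(t),y+r*np.sin(t),z0+z)) for r,z in (rings or M[n]) for t in a]
def locate(s,n):
    I=cv2.resize(s["color"],None,fx=4,fy=4,interpolation=cv2.INTER_CUBIC).astype(int); R,g,b=I[...,0],I[...,1],I[...,2]
    m=(b>1.3*R)&(b>40) if n=="cup" else ~(R>1.6*np.maximum(g,b))
    m=m.astype(np.uint8)
    if n=="cup":
        m=cv2.morphologyEx(m,cv2.MORPH_CLOSE,np.ones((9,9)))
        m=cv2.morphologyEx(m,cv2.MORPH_OPEN,cv2.getStructuringElement(cv2.MORPH_ELLIPSE,(75,75)))
    if n=="plate": m=cv2.morphologyEx(cv2.morphologyEx(m,cv2.MORPH_CLOSE,np.ones((9,9))),cv2.MORPH_OPEN,cv2.getStructuringElement(cv2.MORPH_ELLIPSE,(91,91) if 0 else (61,61)))
    c=cen(model(s,n,*G[n]))[0]*4
    k,L,st,ce=cv2.connectedComponentsWithStats(m)
    i=1+min(range(k-1),key=lambda j:np.hypot(*(ce[j+1]-c))+(1e3 if st[j+1][4]<300 else 0))
    ys,xs=np.where(L==i); pc,A=cen(np.c_[(xs-1.5)/4,(ys-1.5)/4])
    p=fsolve(lambda p:cen(model(s,n,*p))[0]-pc,G[n],epsfcn=1e-4)
    return p,pc,A,cen(model(s,n,*p))[1]
if __name__=="__main__":
    np.set_printoptions(precision=1,suppress=True)
    for c in("side","top"):
        s=bot.snapshot(c); V=cv2.cvtColor(s["color"],cv2.COLOR_RGB2BGR); V=cv2.resize(V,None,fx=4,fy=4,interpolation=cv2.INTER_CUBIC)
        for n in M:
            p,pc,A,B=locate(s,n); print(c,n,p,pc,"area",round(A),round(B))
            h=cv2.convexHull(np.float32(model(s,n,*p))).reshape(-1,2)*4+1.5
            cv2.polylines(V,[np.int32(h)],True,(0,255,0),1)
        V=V[640:1160,760:1900] if c=="top" else V[320:1000,1040:1660]
        cv2.imwrite(f"pics/loc_{c}.png",cv2.resize(V,None,fx=.7,fy=.7,interpolation=cv2.INTER_AREA))
E
python3 loc.py
```

```text
side plate [426.9 313.1] [386.8 220.8] area 894 849
side chamber [588.1 239. ] [324.2 220.8] area 538 504
side press [434.9  82.8] [343.6 160.7] area 228 230
side lid [609.7  65.8] [290.1 181.3] area 459 424
side cup [ 440.8 -130.2] [309.6 107.6] area 754 803
top plate [425.5 312.9] [244.4 263.9] area 1448 1345
top chamber [588.4 240.5] [274.4 192.6] area 667 622
top press [433.2  82.4] [342.8 258.9] area 385 358
top lid [609.9  68.3] [346.4 185.6] area 725 692
top cup [ 440.7 -128.8] [437.2 252.8] area 1308 1385
```

View pics/loc_top.png

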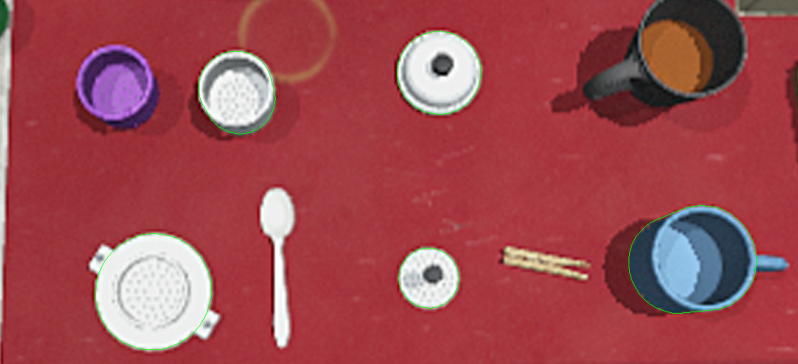

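```bash
cat > arm.py <<'E'
from h import *
def R(a):
    a=np.radians(a); y=np.array([np.cos(a),np.sin(a),0]); z=np.array([0,0,-1.]); return np.c_[np.cross(y,z),y,z]
def st(t=""):
    s=bot.read_state(); print(t,"t%.1f"%s["time"],np.round(s["tcp_pos"],1),"F",np.round(s["ft_force"],1),"w%.1f g%.1f"%(s["gripper_width"],s["grip_force"]),flush=True); return s
E
python3 - <<'E'
from arm import *
print(bot.grip_point_offset)
for n,(x,y) in dict(plate=(426,313),chamber=(588,240),press=(434,82.6),lid=(610,67),cup=(441,-129.5)).items():
    for a in range(-180,180,30):
        for z in (10,300):
            q=bot.ik([x,y,z],R(a)); print(n,a,z,None if q is None else np.round(q)) if a in(0,90,-90,-180) else 0
E
```

```text
-18.700000000000003
plate -180 10 [-31.  42. -17. 125.  39.  18.  99.]
plate -180 300 [-22.  18. -27. 111.  10.  53. 126.]
plate -90 10 [-53.  43.  16. 127. -44.  16. -88.]
plate -90 300 [ -77.   21.   48.  115.  -20.   53. -109.]
plate 0 10 [-47.  42.   6. 126. -18.  13. -24.]
plate 0 300 [-60.  17.  22. 114.  -8.  51. -33.]
plate 90 10 [-40.  41.  -3. 126.  10.  13.  37.]
plate 90 300 [-42.  16.  -1. 113.   0.  51.  47.]
chamber -180 10 [-12.  47. -25. 111.  37.  30. 118.]
chamber -180 300 [-10.  26. -25.  99.  13.  58. 140.]
chamber -90 10 [-45.  49.  27. 113. -44.  30. -75.]
chamber -90 300 [-57.  30.  46. 102. -25.  59. -91.]
chamber 0 10 [-34.  45.  10. 112. -17.  24. -11.]
chamber 0 300 [-44.  26.  24. 101. -12.  56. -15.]
chamber 90 10 [-24.  45.  -6. 111.  10.  24.  54.]
chamber 90 300 [-28.  24.   2. 100.  -1.  56.  63.]
press -180 10 [-12.  40.  -8. 137.  57.   6. 104.]
press -180 300 [ 32.  18. -62. 120.  20.  53. 138.]
press -90 10 None
press -90 300 [-61.  13.  54. 124. -14.  49. -89.]
press 0 10 [-11.  40. -11. 137.  62.   8. -81.]
press 0 300 [-43.  10.  29. 123.  -7.
[... 185 characters left out ...]
63. 100.  33.  67. 135.]
lid -90 10 [-29.  48.  28. 116. -48.  28. -56.]
lid -90 300 [-43.  29.  48. 104. -25.  58. -75.]
lid 0 10 [-18.  45.   9. 115. -18.  22.   5.]
lid 0 300 [-31.  24.  28. 104. -14.  55.   3.]
lid 90 10 [ -7.  44.  -6. 114.  12.  22.  67.]
lid 90 300 [-17.  23.   7. 103.  -3.  55.  82.]
cup -180 10 [ 23.  41. -19. 134.  63.  14. 126.]
cup -180 300 [ -39.   19.   65.  123.  -22.   51. -141.]
cup -90 10 [  3.  41.   9. 135. -55.   7. -25.]
cup -90 300 [-25.  13.  43. 122. -12.  49. -65.]
cup 0 10 [  3.  41.   9. 135. -55.   7.  65.]
cup 0 300 [-31.  15.  51. 122. -15.  49.  29.]
cup 90 10 [ 13.  40.  -5. 135.  31.   6.  68.]
cup 90 300 [-15.  12.  30. 122.  -8.  49. 109.]
```

```bash
python3 - <<'E'
from loc import *
out=[]
for c in("top","side"):
    s=bot.snapshot(c); V=cv2.cvtColor(s["color"],cv2.COLOR_RGB2BGR); V=cv2.resize(V,None,fx=8,fy=8,interpolation=cv2.INTER_CUBIC)
    for r,z,col in((41,80,(0,255,0)),(36.5,80,(0,255,255)),(41,0,(255,0,255))):
        cv2.polylines(V,[np.int32(np.array(model(s,"cup",440.7,-129.5,0,[(r,z)]))*8+3.5)],True,col,1)
    x,y=np.int32(proj(s,(441,-129,50))*8); out.append(V[y-200:y+200,x-200:x+200])
cv2.imwrite("pics/cup.png",np.hstack(out))
E
```

```text
(no output)
```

View pics/cup.png

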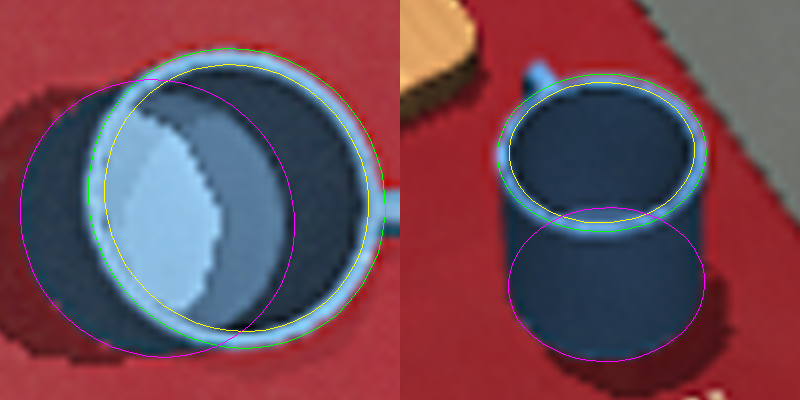

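```bash
cat >> arm.py <<'E'
def pick(x,y,z,a,force=30,clear=90,over=250):
    """centre by a first squeeze at yaw a+90 deg, then grasp at yaw a, lift"""
    bot.move_pose([x,y,over],R(a-90)); bot.line_to([x,y,z+clear],rate=300); bot.line_to([x,y,z],rate=120)
    bot.close(20); st("sq"); bot.ungrasp()
    bot.line_to([x,y,z+clear],rate=250); bot.move_pose([x,y,z+clear],R(a)); bot.line_to([x,y,z],rate=150)
    bot.close(force); st("grasp"); bot.line_to([x,y,over],rate=200); st("lift")
E
python3 - <<'E'
from arm import *
pick(426.2,313,9.5,90,clear=40)
s=bot.snapshot("side"); save(s,"p1")
E
```

```text
sq t4.5 [426.6 313.4  10.6] F [-1.3 -0.4  8.1] w60.3 g19.9
grasp t6.8 [426.5 313.3  10.8] F [-1.2 -0.5  7. ] w61.0 g30.8
lift t8.2 [425.8 312.6 249.1] F [-0.1  1.1 -0.3] w61.1 g32.7
```

View pics/p1.png

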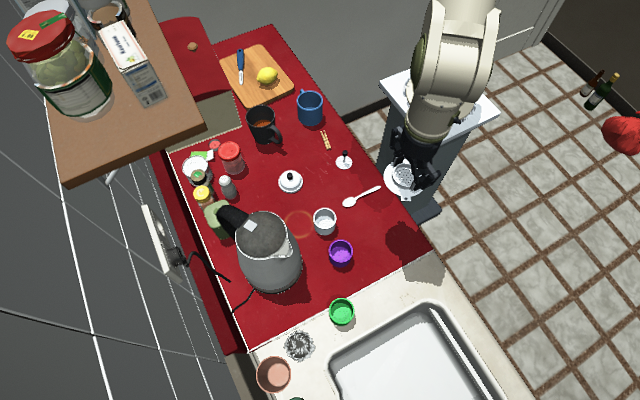

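The side view shows the plate level in the fingers at (405,180), and everything else is undisturbed. Next step is placing it on the cup.

```bash
python3 - <<'E'
from arm import *
x,y=440.7,-129.3
bot.move_pose([x,y,250],R(90)); bot.line_to([x,y,105],rate=200); st("above")
print(bot.line_to([x,y,79],rate=25,max_force=6)); st("down")
s=bot.snapshot("side"); save(s,"p2"); C=cv2.resize(s["color"][50:150,240:400],None,fx=4,fy=4,interpolation=cv2.INTER_CUBIC); cv2.imwrite("pics/p2c.png",C[...,::-1])
E
```

```text
above t10.7 [ 441.2 -129.   105.5] F [ 0.2  0.7 -1.7] w60.9 g32.7
True
down t11.6 [ 440.6 -129.3   82.8] F [-0.3 -0.4  6.3] w60.8 g33.4
```

View pics/p2c.png

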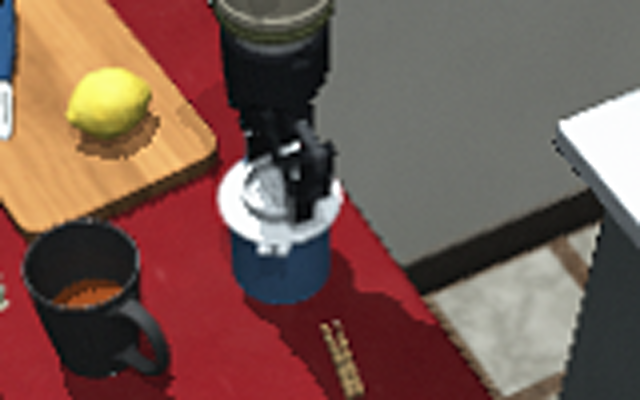

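The plate on the cup looks level at (280,195), and contact came at the expected height of 82.8. I'll release it, fetch the chamber, and measure the plate once the arm is clear.

```bash
cat >> arm.py <<'E'
def stack(n,z0,xy=(440.7,-129.5),rings=None):
    import loc
    for c in("side","top"):
        s=bot.snapshot(c)
        V=cv2.resize(s["color"],None,fx=6,fy=6,interpolation=cv2.INTER_CUBIC)[...,::-1].copy()
        for r,z in rings or loc.M[n]: cv2.polylines(V,[np.int32(np.array(loc.model(s,n,*xy,z0,[(r,z)]))*6+2.5)],True,(0,160,0),1)
        x,y=np.int32(proj(s,(*xy,z0))*6); yield V[y-200:y+200,x-200:x+200]
def stackpic(name,*a,**k): cv2.imwrite(f"pics/{name}.png",np.hstack(list(stack(*a,**k))))
E
python3 - <<'E'
from arm import *
bot.ungrasp(); st("rel"); bot.line_to([440.7,-129.3,130],rate=150); bot.line_to([440.7,-129.3,250],rate=300)
pick(588.2,239.8,30,90,clear=60); stackpic("s1","plate",72)
E
```

```text
rel t12.0 [ 440.3 -129.2   82.6] F [-0.6 -0.4  0.2] w85.4 g0.0
sq t16.5 [588.8 240.1  31.2] F [-0.5 -0.7  5.2] w60.3 g20.5
grasp t19.2 [588.8 240.1  31.2] F [0.3 1.5 6.4] w57.8 g32.6
lift t20.4 [587.6 239.4 248.8] F [-0.  -0.1 -0.5] w57.9 g32.3
```

View pics/s1.png

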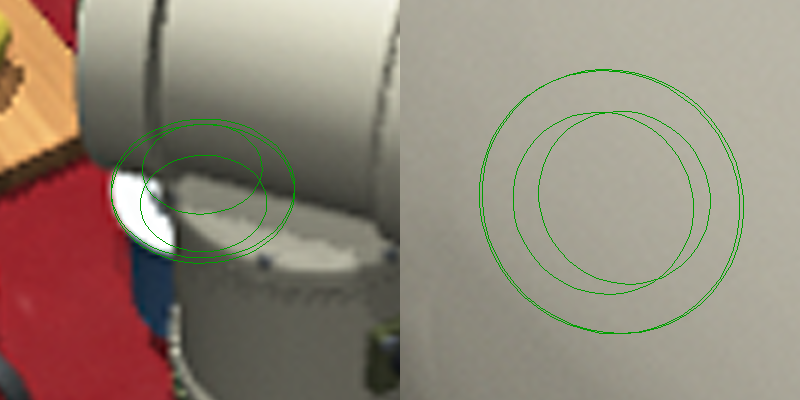

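The arm hides the plate in both views. The left edge that shows matches the prediction. The grip width of 57.8 is odd, so I'll look at the held chamber from a clearer pose.

```bash
python3 - <<'E'
from arm import *
bot.move_pose([470,20,250],R(90)); st()
out=[]
for c,P in(("side",(470,20,240)),("side",(441,-129,80)),("top",(441,-129,80))):
    s=bot.snapshot(c)
    import loc
    V=cv2.resize(s["color"],None,fx=5,fy=5,interpolation=cv2.INTER_CUBIC)[...,::-1].copy()
    for r,z in loc.M["plate"]: cv2.polylines(V,[np.int32(np.array(loc.model(s,"plate",440.7,-129.3,72,[(r,z)]))*5+2)],True,(0,160,0),1)
    x,y=np.int32(proj(s,P)*5); out.append(V[y-200:y+200,x-130:x+130])
cv2.imwrite("pics/h2.png",np.hstack(out))
E
```

```text
t21.5 [471.3  21.2 250.3] F [ 0.1  0.5 -0.7] w57.5 g32.3
```

View pics/h2.png

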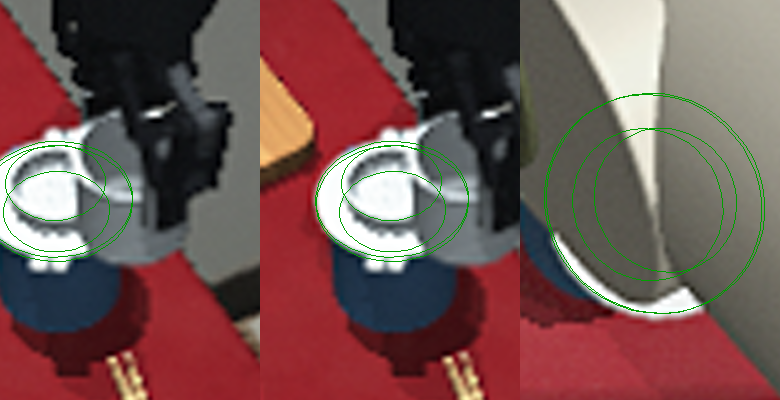

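```bash
python3 - <<'E'
from arm import *
import loc
bot.move_pose([470,130,250],R(90)); S=st()["tcp_pos"]
out=[]
for c in("side","top"):
    s=bot.snapshot(c)
    V=cv2.resize(s["color"],None,fx=7,fy=7,interpolation=cv2.INTER_CUBIC)[...,::-1].copy()
    W=V.copy()
    for r,z in loc.M["chamber"]: cv2.polylines(V,[np.int32(np.array(loc.model(s,"chamber",S[0],S[1],S[2]-31.2,[(r,z)]))*7+3)],True,(0,200,0),1)
    x,y=np.int32(proj(s,(S[0],S[1],S[2]))*7); out.append(V[y-200:y+200,x-200:x+200]); 
cv2.imwrite("pics/h3.png",np.hstack(out))
E
```

```text
t22.2 [469.9 131.6 249.7] F [-0.4  0.1 -0.9] w58.2 g32.4
```

View pics/h3.png

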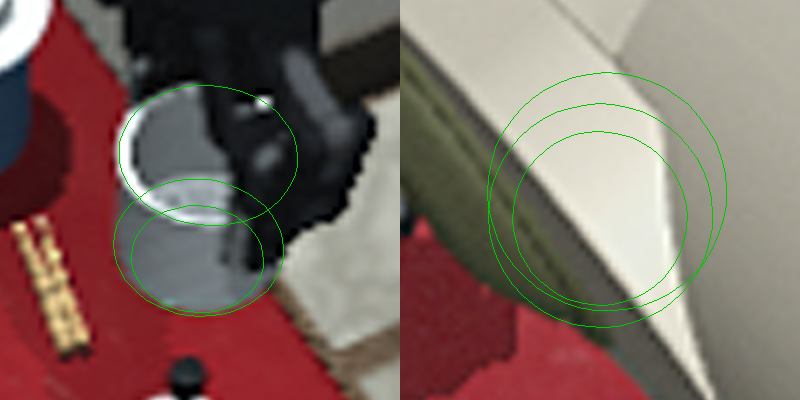

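The held chamber matches its upright model to within about a pixel, so it is level. The plate also matches its seated position. Placing the chamber now.

```bash
python3 - <<'E'
from arm import *
x,y=440.5,-129.3
bot.move_pose([x,y,250],R(90)); bot.line_to([x,y,145],rate=200); st("above")
print(bot.line_to([x,y,118],rate=25,max_force=6)); st("down")
E
```

```text
above t24.0 [ 441.2 -128.3  145.4] F [-0.1  0.5 -0.6] w58.0 g32.3
True
down t24.8 [ 440.4 -129.3  122. ] F [-1.1 -1.7  7.8] w58.0 g33.3
```

```bash
python3 - <<'E'
from arm import *
import loc
bot.ungrasp(); st("rel"); bot.line_to([440.5,-129.3,250],rate=250)
pick(434,82.6,50,90,clear=40,force=30)
bot.move_pose([470,130,250],R(90)); S=st()["tcp_pos"]
s=bot.snapshot("side"); out=[]
V=cv2.resize(s["color"],None,fx=7,fy=7,interpolation=cv2.INTER_CUBIC)[...,::-1].copy()
for n,p,z0 in(("press",S[:2],S[2]-50.5),("chamber",(440.5,-129.4),91)):
    for r,z in loc.M[n]: cv2.polylines(V,[np.int32(np.array(loc.model(s,n,*p,z0,[(r,z)]))*7+3)],True,(0,200,0),1)
    x,y=np.int32(proj(s,(*p,z0+20))*7); y=max(y,200); out.append(V[y-200:y+200,x-200:x+200].copy())
cv2.imwrite("pics/h4.png",np.hstack(out))
E
```

```text
rel t25.2 [ 440.  -129.3  121.6] F [ 0.5  0.4 -0.8] w85.4 g0.0
sq t29.4 [434.3  82.7  50.1] F [ 0.  -0.9  4.1] w14.4 g19.6
grasp t32.4 [434.2  82.8  50.2] F [-0.5  1.3  4. ] w14.0 g29.3
lift t33.5 [433.4  82.2 249.1] F [ 0.   0.4 -0.9] w14.1 g29.3
 t33.9 [469.9 131.4 248.7] F [-0.3 -0.6 -1.1] w13.8 g29.3
```

View pics/h4.png

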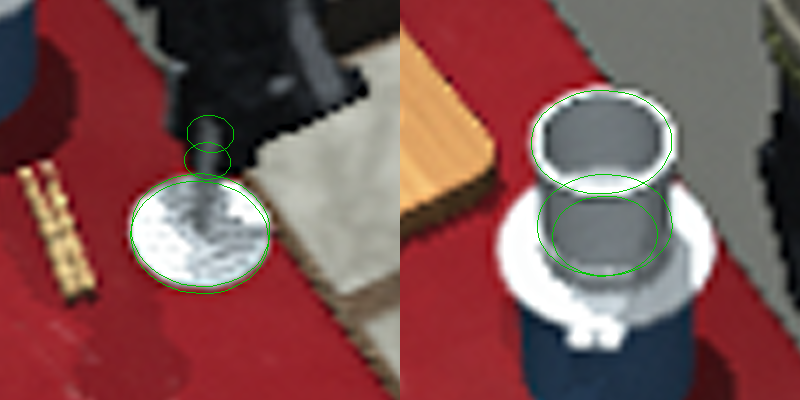

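The press hangs level, with its disc at (200,232) within about 1 mm of the model. The chamber stands upright in the collar at (604,140). Inserting the press.

```bash
python3 - <<'E'
from arm import *
x,y=440.7,-129.0
bot.move_pose([x,y,250],R(90)); bot.line_to([x,y,206],rate=150); st("above")
print(bot.line_to([x,y,149],rate=35,max_force=5)); st("down")
E
```

```text
above t35.4 [ 441.1 -127.6  206.1] F [-0.2  0.2 -1. ] w14.1 g29.3
True
down t36.8 [ 440.8 -128.7  152.1] F [-0.9  1.5  7.2] w14.0 g30.0
```

```bash
python3 - <<'E'
from arm import *
import loc
bot.ungrasp(); st("rel"); bot.line_to([440.7,-129,250],rate=200)
pick(609.8,67,30.5,90,clear=40,force=30)
bot.move_pose([470,130,250],R(90)); S=st()["tcp_pos"]
s=bot.snapshot("side"); out=[]
V=cv2.resize(s["color"],None,fx=7,fy=7,interpolation=cv2.INTER_CUBIC)[...,::-1].copy()
for n,p,z0 in(("lid",S[:2],S[2]-31),("press",(440.7,-129),102)):
    for r,z in loc.M[n]: cv2.polylines(V,[np.int32(np.array(loc.model(s,n,*p,z0,[(r,z)]))*7+3)],True,(0,200,0),1)
    x,y=np.int32(proj(s,(*p,z0+20))*7); y=max(y,200); out.append(V[y-200:y+200,x-200:x+200].copy())
cv2.imwrite("pics/h5.png",np.hstack(out))
E
```

```text
rel t37.5 [ 440.2 -129.   151.7] F [-0.1 -0.   0.2] w85.4 g0.0
sq t41.5 [609.9  67.   30.8] F [-0.7 -0.   4.8] w17.1 g20.4
grasp t44.6 [610.   66.9  30.9] F [-2.2 -0.8  6.9] w16.3 g29.3
lift t45.9 [609.2  66.6 248.8] F [-0.8  0.9 -0.9] w16.8 g29.3
 t46.5 [469.8 130.  249.8] F [ 0.3 -0.  -0.5] w16.8 g29.3
```

View pics/h5.png

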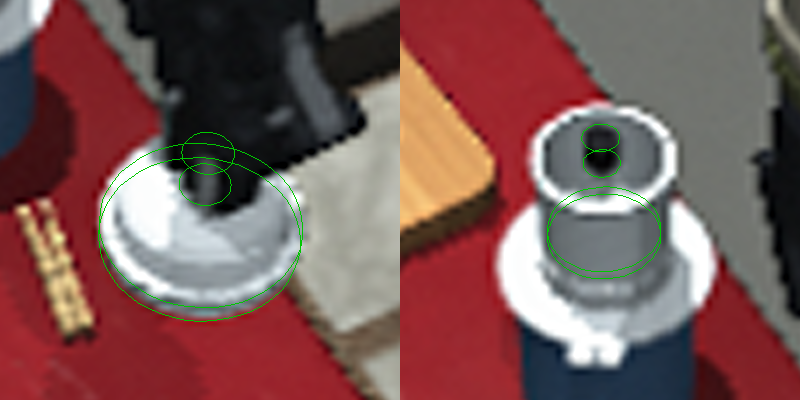

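The press is seated and centred at (601,150). The lid hangs about level at (200,225). Placing it.

```bash
python3 - <<'E'
from arm import *
x,y=440.6,-129.1
bot.move_pose([x,y,250],R(90)); bot.line_to([x,y,190],rate=150); st("above")
print(bot.line_to([x,y,168.5],rate=25,max_force=5)); st("down")
E
```

```text
above t48.1 [ 441.2 -127.9  190.3] F [-0.1  0.8 -0.6] w16.7 g29.3
True
down t48.8 [ 440.6 -129.2  171.8] F [-2.3  0.2  9.1] w16.7 g30.1
```

```bash
python3 - <<'E'
from arm import *
bot.ungrasp(); st("rel"); bot.line_to([440.6,-129.1,260],rate=200); bot.move_pose([440,330,300],R(90)); bot.dwell(.3); st()
stackpic("s5","lid",141)
E
```

```text
rel t49.5 [ 440.2 -129.3  171.5] F [0.7 0.4 0.2] w85.2 g0.0
 t52.1 [440.4 329.4 300. ] F [ 1.   1.  -0.3] w85.3 g0.0
```

View pics/s5.png

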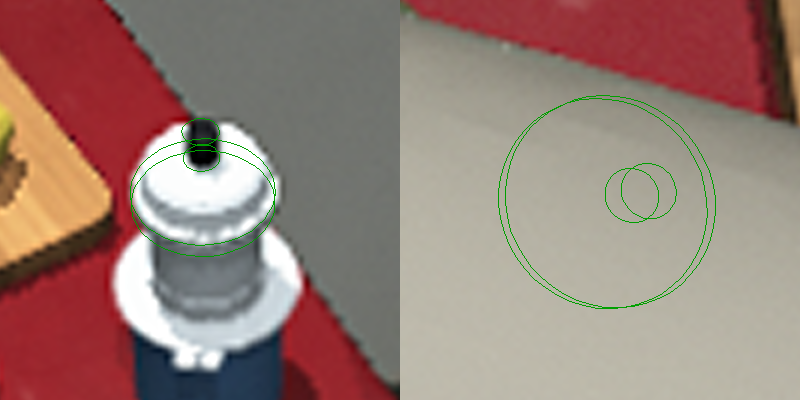

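```bash
python3 - <<'E'
from arm import *
s=bot.snapshot("side"); x,y=np.int32(proj(s,(440.6,-129.2,141)))
C=s["color"][y-25:y+30,x-30:x+30]; C=cv2.resize(C,None,fx=10,fy=10,interpolation=cv2.INTER_NEAREST)
C=(255*(C/255.)**1.5).astype(np.uint8)
cv2.imwrite("pics/s6.png",C[...,::-1])
E
```

```text
(no output)
```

View pics/s6.png

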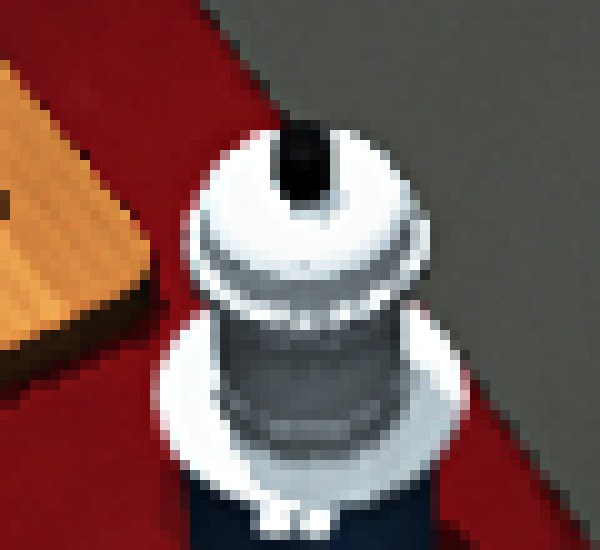

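The crop shows the lid level and centred over the chamber: knob at (303,160), skirt from x=190 to x=430. Its height agrees with the contact height, 171.8 against 171.9 expected. Handing in.

```bash
python3 -c "
from cell import bot
print(bot.job_done())"
```

```text
the job is handed in; nothing more can be done
None
```

I put the plate, chamber, press and lid together on the blue cup in that order and handed the job in at about 52 s; each contact height matched its seat, the last picture shows the stack level, and the judge returned no verdict.

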